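# Dock the spice grinder and click its dial to five

## Robot

A 6-joint arm with a two-finger parallel gripper is mounted at the origin on the work surface. World frame = base frame: x ahead of the robot, y to its left, z up, the work surface at z = 0. Lengths are in m, angles in rad, forces in N, time in s.
With the tool pointing down it reaches from about 0.425 to 0.95 m from the base axis. Payload 14.7 kg.
Tool frame: the origin (TCP) lies at the very end of the fingers, on their centre line; the grasp point (between the pads) lies 19 mm behind it (ctrl.tcp_to_grasp is the distance from the TCP to the grasp point, in m); z points along the fingers, y is the direction in which the jaws open and shut (so a half turn about z gives the same grasp; the last joint's range is limited). The gripper opens to 85 mm and grips with 20 to 120 N. Pads are 22 mm wide; open, the fingers measure 114 mm over their backs; the gripper's body (76 mm by 85 mm) begins 54 mm behind the grasp point. The pads swing forward as they close: fully open they stand 13 mm farther back than shut.
Start: joints at [-1.38, 0.48, 1.596, -0, 1.065, -0.047], TCP at [0.153, -0.632, 0.231] pointing down, gripper open.
Joint ranges: [-2.75, 2.75], [-0.82, 2.05], [0.23, 2.67], [-1.56, 4.7], [0.09, 2.69], [-2.92, 2.92]. Speed limits (rad/s): [1.89, 1.89, 2.39, 3.01, 3.01, 3.01].

## Interface

Orientations are given as a unit quaternion [w, x, y, z].
In Python, from workcell import ctrl, cams, job gives the robot as it stands. The module is installed in compiled form; this text tells all that it offers.
- The arm moves only by the tool send_rows, never from a script. Its argument "targets" is text: rows parted by semicolons, each of 6 numbers parted by spaces: the shift along the tool's x, y, z in mm, then the turn, a rotation vector about the tool's x, y, z in rad. In form: dx dy dz wx wy wz; .... A call has exactly 10 rows; each row shifts and turns the commanded pose from where the row before left it, along the tool's axes as they then stand; what a row does not reach is not made up. A row lasts 1/10 s, in which the tool goes at most 50 mm and 8.59 degrees, less where a joint would pass 70% of its speed; a pose out of reach is approached as far as the arm can. A call is refused whole if a number of a shift passes 50 or a number of a turn 0.15, either way. A call with a gripper value outside its range is refused whole. "gripper" is the opening, from 0 (shut) to 1 (fully open), set as the call begins (left out, the last holds). The fingers move at their own pace and stop on an object; "force" is the grip in N (left out, the last holds). Time passes only in rows, so rows that do not move let the fingers close, or fill a call up. It gives the time, the measured TCP pose, the force and the opening at its end, in the units of the state.
- ctrl.get_state(): the state, without advancing time (a new reading comes with each control period).
- cams.read_camera(name): name is "side" or "top"; returns a dict with "img" (420x560x3 uint8, red, green, blue), "fx", "fy", "cx", "cy" (pixels), "xyz" and "attitude" of the camera in the world. Camera axes: x right, y down, z forward; pixel columns grow to the right and rows downward; lengths in m; the calibration is good to about 2 mm. A picture is of the moment at which its call begins. There is no depth.
- job.finish_job(): hands the job in, once; it reports no verdict.
The state is a dict: "time": time; "q": joint angles; "joint_velocities": joint speeds; "effort": joint torques, N m; "ee_pos": TCP position; "tcp_rot": TCP orientation; "contact_force": force on the tool from outside, world axes, zero at the start; "ft_torque": the same for the moment, N m; "grip_width": finger opening in m.
Only numpy, scipy, OpenCV 4.12 (cv2) and the standard library are available. Lean on these libraries where they do the work, as an engineer would, in place of code of your own. Each camera call takes 0.05 s, during which the arm holds its last target.

## Task

Carry the spice grinder by its carrying grip to its charging base and set it down in the tray, fully home and level (either way round), without dropping it. Let go, and then, while it sits there, turn the dial on its top to the fifth click, counting clockwise from the fat off mark, which is zero. Leave the spice box, the ladle and the jar where they are.

Things in the scene. Friction and masses are not known exactly. Their poses are not given: they have to be found in the camera images.
- grinder: Squat white spice grinder, loose, about 0.8 kg (varies by a fifth): housing 190 (x) x 96 (y) x 70 mm high. Origin: centre of its underside; z up. On its flat top, along its x: a clear dome (64 mm across, 30 high) 62 mm to -x of the middle, a grey carrying grip near the middle, and the dial 62 mm to +x. The grip's top is its highest point, 116 mm above the underside.
- grinder_grip (a point): Point in the grinder's carrying grip, an upright solid block 32 mm (grinder's x) x 24 mm (grinder's y) standing 46 mm above the housing top; take it across its 24 mm. The point is on the block's middle line, 16 mm below its top, 100 mm above the grinder's underside, at x = -12 mm, y = 0 of the grinder. Axes as the grinder's.
- dial_grip (a point): Point on the dial's axis, 18 mm above the housing top (88 mm above the grinder's underside, at grinder x = 62 mm, y = 0). Dial: steel disc 56 mm across, with a black upright grip bar across it, 52 mm long, 14 mm thick, from 6 to 28 mm above the housing. The point's x axis runs along the bar to the pointer, a tab 8 mm out of the disc (that half of the bar has a white line); z up.
- dial (a joint): Dial angle in rad, growing clockwise seen from above: 0 at the off mark (long and fat; the seven other marks are thin), a click every 30 degrees (0.524), clicks 0 to 7, stops just beyond. A spring pulls it into the nearest click; 0.1 to 0.15 Nm turns it. At 0 the pointer lies 105 degrees anticlockwise of the grinder's +x. Starts at click 0, 1 or 2; click five is 2.618.
- base_seat (a point): Centre of the floor of the charging base, a grey oblong tray fixed to the counter, long side along its x: inside 202 x 108 mm, floor 6 mm above the counter, rim 12 mm above that floor and 6 mm thick. The grinder sits in it with 6 mm of play all round, its long side along the tray's, either way round; when home its underside lies on this floor.
- spice_box: Bystander: teak box with a lid, 116 x 176 x 81 mm. Origin: centre of its underside.
- ladle: Bystander: speckled blue enamel ladle lying on the counter, bowl 84 mm across, 34 mm high, handle 210 mm long towards its +y. Origin: under the bowl.
- jar: Bystander: upright amber glass jar with a steel cap, 64 mm across, 100 mm high. Origin: centre of its underside.
Not all that is in view belongs to the job. There is more than one size of the grinder; the job needs the middle-sized. Of the things that look like the part that bears base_seat, take the one that is nearest to the robot's base at the start.

How it is judged:
By the outcome, as a careful person would: the job done as asked, in the order asked, and still so for the second after the job is handed in, with the robot touching nothing.
It also fails if it takes over 72 s, if anything falls off the work surface, if the arm or the gripper's body presses on something with over 40 N, if the wrist force passes 120 N, or if a joint passes its speed limit or range.

## Working session

There is one attempt and no reset: what is moved stays moved. The work goes in short steps, Python scripts to look and compute and a tool call to move; the robot and the scene stay as the last step left them, time stands still between calls to the robot, and variables do not carry over. Pictures are saved under pics/ and viewed, and the job is handed in when it is done.

Besides the shell and the picture viewer there is one more tool, called after "Emit:" as name(argument=value, ...) on one line, values as JSON. send_rows: Moves the arm, as the interface text tells. Its arguments: {"type":"object","properties":{"targets":{"type":"string"},"gripper":{"type":"number"},"force":{"type":"number"}},"required":["targets"]}

```bash
mkdir -p pics
python3 - <<'E'
from workcell import ctrl,cams,job
import cv2,json
s=ctrl.get_state();print(s, ctrl.tcp_to_grasp)
for n in("side","top"):
    d=cams.read_camera(n);print(n,{k:v for k,v in d.items() if k!="img"})
    cv2.imwrite(f"pics/{n}0.png",d["img"][:,:,::-1])
E
```

```text
{'time': 0.0, 'q': array([-1.37959215e+00,  4.80828898e-01,  1.59688688e+00, -3.64874101e-06,
        1.06511834e+00, -4.66095071e-02]), 'joint_velocities': array([-0.00072339, -0.00097874,  0.00150691,  0.00048502, -0.00152431,
        0.00087988]), 'effort': array([ 1.34143465e-03, -9.50639248e+01, -4.30183232e+01, -4.00237855e-05,
        1.24374696e-02, -2.58597555e-05]), 'ee_pos': array([ 0.15305768, -0.63128161,  0.23066946]), 'tcp_rot': array([-6.18998265e-04,  9.92938611e-01,  1.18627696e-01, -4.64297340e-05]), 'contact_force': array([1.07098511, 0.37065929, 0.28353869]), 'ft_torque': array([0.0002434 , 0.0463041 , 0.01807424]), 'grip_width': 0.08565118148402817} 0.0187
side {'fx': 498.3227374954401, 'fy': 498.3227374954401, 'cx': 282.43072574419455, 'cy': 207.72778712458884, 'xyz': array([ 0.36844233, -0.80485522,  0.97287584]), 'attitude': array([-0.35906278,  0.92570865, -0.11394472,  0.03397075])}
top {'fx': 458.95115669584703, 'fy': 458.95115669584703, 'cx': 276.42360470540973, 'cy': 205.20197135744382, 'xyz': array([ 0.34836613, -0.02447427,  1.14153434]), 'attitude': array([-0.06387063,  0.71095637, -0.69690055,  0.06921857])}
```

View pics/side0.png

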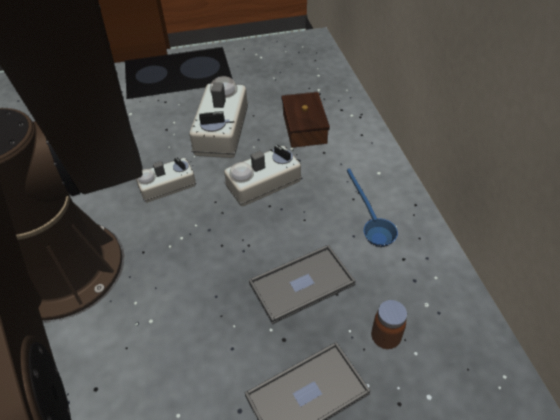

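View pics/top0.png

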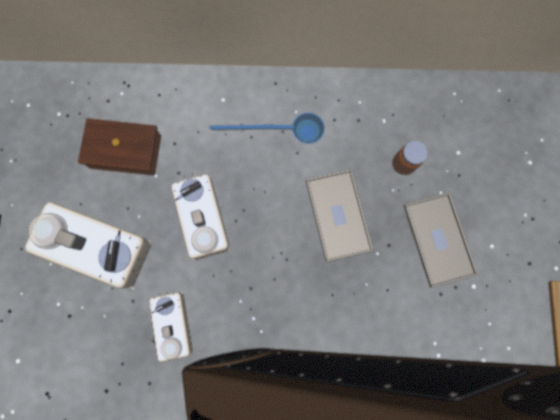

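The side view has three grinders: small (165,178), middle (262,172) and large (218,117). It also has two trays, at (302,283) and (307,393). In the top view the grinders are at (170,327), (200,217) and (87,245), and the trays at (339,216) and (440,240). I'll measure them and enlarge the middle grinder.

```bash
cat > h.py <<'E'
import numpy as np,cv2
from scipy.spatial.transform import Rotation as R
from workcell import ctrl,cams,job
def Rq(q): return R.from_quat(np.r_[q[1:],q[0]])
def ray(d,u,v):
    r=Rq(d["attitude"]).apply([(u-d["cx"])/d["fx"],(v-d["cy"])/d["fy"],1.]);return np.array(d["xyz"]),r
def onz(d,u,v,z):
    o,r=ray(d,u,v);return o+r*(z-o[2])/r[2]
def proj(d,p):
    c=Rq(d["attitude"]).inv().apply(np.array(p)-d["xyz"]);return np.array([d["fx"]*c[0]/c[2]+d["cx"],d["fy"]*c[1]/c[2]+d["cy"]])
def crop(img,x,y,w,h,s,name):
    c=img[y:y+h,x:x+w,::-1];cv2.imwrite(name,cv2.resize(c,None,fx=s,fy=s,interpolation=cv2.INTER_CUBIC))
E
python3 - <<'E'
from h import *
t=cams.read_camera("top");s=cams.read_camera("side")
np.save("t.npy",t,allow_pickle=True);np.save("s.npy",s,allow_pickle=True)
crop(t["img"],160,165,80,100,6,"pics/c1.png");crop(s["img"],215,135,100,75,7,"pics/c2.png")
crop(t["img"],295,160,190,135,4,"pics/c3.png")
for u,v in[(339,216),(440,240)]:
    p=onz(t,u,v,.006);print(p,np.hypot(*p[:2]))
for u,v in[(302,283),(307,393)]:
    p=onz(s,u,v,.006);print(p,np.hypot(*p[:2]))
for u,v in[(170,327),(200,217),(87,245)]:print(onz(t,u,v,.07))
E
```

```text
[ 0.54074471 -0.18863796  0.006     ] 0.5727033412860424
[ 0.48532662 -0.44015725  0.006     ] 0.6551948839886168
[ 0.54605016 -0.18533857  0.006     ] 0.57664647582942
[ 0.48873236 -0.43485453  0.006     ] 0.6541848232362166
[0.26795186 0.20423968 0.07      ]
[0.52072293 0.14926103 0.07      ]
[0.44928955 0.40868286 0.07      ]
```

View pics/c1.png

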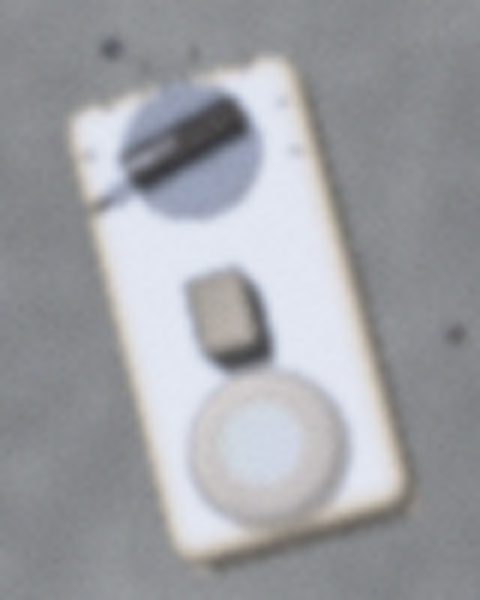

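View pics/c2.png

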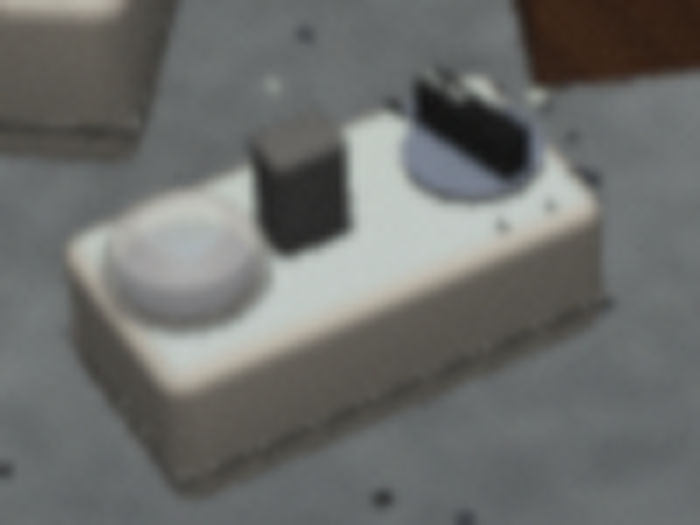

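View pics/c3.png

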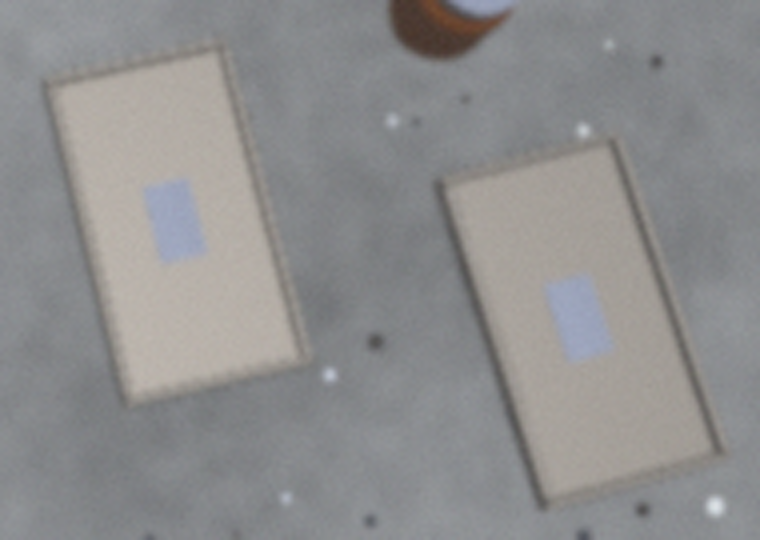

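The middle grinder is the one at top-view (200,217). It's 190 mm class, with the dial at the far end and the pointer to lower left, near the off mark. The tray at (339,216) is nearest to the base, 0.57 m against 0.655 m. Next I'll measure both precisely.

Run:
```python
from h import *
t=np.load("t.npy",allow_pickle=True).item();s=np.load("s.npy",allow_pickle=True).item()
def comp(mask,u,v):
    n,l,st,_=cv2.connectedComponentsWithStats(mask.astype(np.uint8)); i=l[v,u];print("label",i,st[i]);m=(l==i).astype(np.uint8)
    return max(cv2.findContours(m,cv2.RETR_EXTERNAL,cv2.CHAIN_APPROX_NONE)[0],key=cv2.contourArea)[:,0,:]
def rect(d,c,z,name):
    P=np.array([onz(d,u,v,z)[:2] for u,v in c])
    r=cv2.minAreaRect((P*1000).astype(np.float32));print(name,np.round(r[0],1),np.round(r[1],1),round(r[2],2))
for d,pt,pg,n in[(t,(325,200),(210,220),"top"),(s,(275,290),(270,180),"side")]:
    im=d["img"].astype(int);print(n,im[pt[1],pt[0]],im[pg[1],pg[0]])
    hsv=cv2.cvtColor(d["img"],cv2.COLOR_RGB2HSV)
    # tray: warm hue: r-b
    m=(im[...,0]-im[...,2]>8)&(im.max(2)>80); m=cv2.morphologyEx(m.astype(np.uint8),cv2.MORPH_OPEN,np.ones((3,3)))
    m=cv2.morphologyEx(m,cv2.MORPH_CLOSE,np.ones((3,3)))
    cv2.imwrite(f"pics/m_{n}.png",m*255)
    c=comp(m,*pt);rect(d,c,.012,"tray")
    w=(im.min(2)>(185 if n=="top" else 175)); w=cv2.morphologyEx(w.astype(np.uint8),cv2.MORPH_OPEN,np.ones((2,2)))
    c=comp(w,*pg);rect(d,c,.07,"grinder")
```

```text
top [183 175 167] [226 232 241]
label 4 [ 308  172   63   88 3283]
tray [ 542.4 -186.2] [205.8 114. ] 14.11
label 7 [ 177  176   50   82 1949]
grinder [523.3 151. ] [182.1  89.3] 17.31
side [109 107 103] [100  97  90]
label 0 [     0      0    560    420 182280]
tray [304.8 464.3] [2124.1 1279.8] 89.96
label 0 [     0      0    560    420 233595]
grinder [546.6 300.5] [1627.3 2208.6] 74.07
```

Run:
```python
from h import *
t=np.load("t.npy",allow_pickle=True).item();s=np.load("s.npy",allow_pickle=True).item()
print("grip top", onz(t,160+219/6,165+307/6,.116)*1000)
print("grip side", onz(s,215+297/7,135+138/7,.116)*1000)
im=s["img"].astype(int)
# refine grinder/tray in side through top-face
crop(s["img"],240,240,125,85,6,"pics/c4.png")
w=(im.min(2)>150).astype(np.uint8)*255;cv2.imwrite("pics/w.png",cv2.resize(w[130:215,210:320],None,fx=6,fy=6,interpolation=0))
def rc(p,yaw,w,h,z):
    c,sn=np.cos(yaw),np.sin(yaw)
    return [(p[0]+c*a-sn*b,p[1]+sn*a+c*b,z) for a,b in[(w/2,h/2),(w/2,-h/2),(-w/2,-h/2),(-w/2,h/2)]]
for d,n in((t,"t"),(s,"s")):
    big=cv2.resize(d["img"][:,:,::-1],None,fx=3,fy=3,interpolation=cv2.INTER_CUBIC)
    for p,y,a,b,z in[((.5424,-.1862),np.radians(14.1),.214,.12,.018),((.5233,.151),np.radians(17.3),.19,.096,.07)]:
        q=np.array([proj(d,c) for c in rc(p,y,a,b,z)])*3+1
        cv2.polylines(big,[q.astype(np.int32)],1,(0,0,255),1)
    big=big[480:820,450:1150] if n=="t" else big[400:980,640:1090]
    cv2.imwrite(f"pics/ov_{n}.png",big)
```

```text
grip top [515.06791302 149.79754991 116.        ]
grip side [517.14842379 151.77121197 116.        ]
```

View pics/ov_t.png

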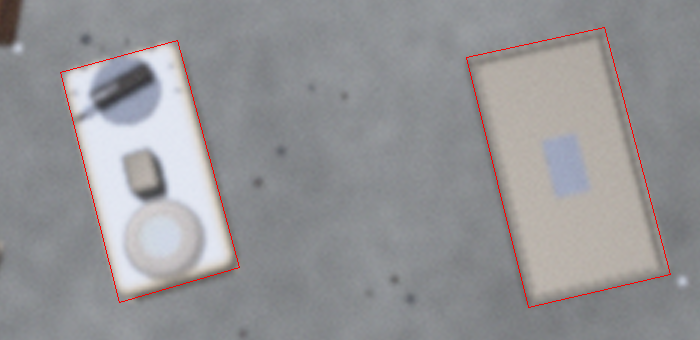

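View pics/ov_s.png

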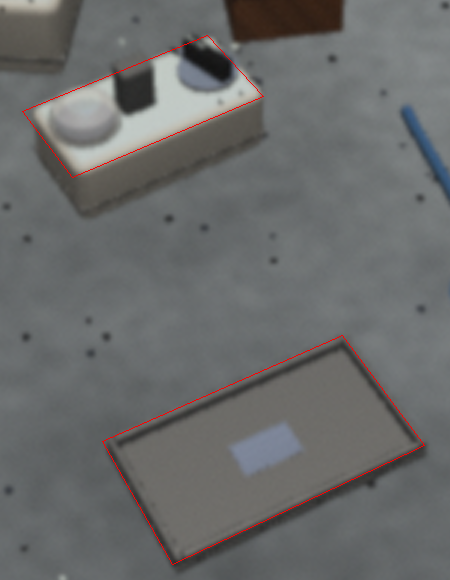

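Both overlays fit to about 2 mm. Grinder centre is about (523,151) at yaw 17.3°, and the tray is about (543,-186) at yaw 14.1°. Next is a helper that converts targets to tool-axis shifts.

```bash
cat > to.py <<'E'
from h import *
import sys
# usage: to.py yawdeg x y z ...   (mm) sequential waypoints at constant yaw; prints the tool-axis delta of each
s=ctrl.get_state();Rt=Rq(s["tcp_rot"])
yaw=float(sys.argv[1]);c=np.radians(yaw)
Rd=R.from_matrix(np.array([[np.cos(c),np.sin(c),0],[np.sin(c),-np.cos(c),0],[0,0,-1.]]))
print("t",round(s["time"],2),"pos",np.round(s["ee_pos"]*1000,1),"yaw",np.round(np.degrees(np.arctan2(*Rt.as_matrix()[1::-1,0])),2),"q",np.round(s["q"],2),"F",np.round(s["contact_force"],1),"w",round(s["grip_width"]*1000,1))
print("turn first (tool rotvec)",np.round((Rt.inv()*Rd).as_rotvec(),4))
p=s["ee_pos"]*1000
w=np.array(sys.argv[2:],float).reshape(-1,3)
for x in w:
    d=Rd.inv().apply(x-p);print(x,"shift",np.round(d,1),"n>=",int(np.ceil(np.linalg.norm(d)/48)));p=x
E
python3 to.py 17.3 500 -450 220 560 -100 220 514 149.5 180 514 149.5 81
```

```text
t 0.2 pos [ 153.1 -631.5  230.9] yaw 13.62 q [-1.38  0.48  1.6   0.    1.07 -0.05] F [-0.4 -0.1  0.2] w 85.5
turn first (tool rotvec) [-0.0008 -0.0001 -0.0641]
[ 500. -450.  220.] shift [385.2 -70.1  10.9] n>= 9
[ 560. -100.  220.] shift [ 161.4 -316.3    0. ] n>= 8
[514.  149.5 180. ] shift [  30.3 -251.9   40. ] n>= 6
[514.  149.5  81. ] shift [ 0.  0. 99.] n>= 3
```

Emit:
send_rows(targets="0 0 0 0 0 -0.064; 40 -8 1 0 0 0; 43 -8 1 0 0 0; 43 -8 1 0 0 0; 43 -8 1 0 0 0; 43 -8 1 0 0 0; 43 -8 1 0 0 0; 43 -8 1 0 0 0; 43 -8 1 0 0 0; 43 -8 1 0 0 0", gripper=1)

```text
time: 1.2
ee_pos: [0.4998, -0.4477, 0.2222]
tcp_rot: [-0.0, 0.989, 0.15, -0.0]
contact_force: [0.7, -1.0, 0.3]
grip_width: 0.0855
```

```bash
python3 to.py 17.3 560 -100 220 514 149.5 180 514 149.5 81
```

```text
t 1.2 pos [ 499.8 -447.7  222.2] yaw 17.29 q [-0.78  0.52  1.55 -0.    1.07  0.49] F [ 0.7 -1.   0.3] w 85.5
turn first (tool rotvec) [-0.0002  0.0001 -0.0001]
[ 560. -100.  220.] shift [ 160.9 -314.     2.2] n>= 8
[514.  149.5 180. ] shift [  30.3 -251.9   40. ] n>= 6
[514.  149.5  81. ] shift [ 0.  0. 99.] n>= 3
```

Emit:
send_rows(targets="16 -31 0 0 0 0; 16 -31 0 0 0 0; 16 -31 0 0 0 0; 16 -31 0 0 0 0; 16 -31 0 0 0 0; 16 -31 0 0 0 0; 16 -32 0 0 0 0; 16 -32 0 0 0 0; 16 -32 0 0 0 0; 16 -32 0 0 0 0")

```text
time: 2.2
ee_pos: [0.5578, -0.1, 0.2223]
tcp_rot: [-0.0, 0.989, 0.15, -0.0]
contact_force: [0.3, -0.4, 0.2]
grip_width: 0.0857
```

Emit:
send_rows(targets="4 -36 4 0 0 0; 4 -36 4 0 0 0; 4 -36 4 0 0 0; 4 -36 6 0 0 0; 4 -36 6 0 0 0; 4 -36 6 0 0 0; 4 -36 6 0 0 0; 0 0 4 0 0 0; 0 0 0 0 0 0; 0 0 0 0 0 0")

```text
time: 3.2
ee_pos: [0.5097, 0.1469, 0.1823]
tcp_rot: [0.0, 0.989, 0.15, -0.0]
contact_force: [-0.8, 0.2, 0.3]
grip_width: 0.0856
```

```bash
python3 to.py 17.3 514 149.5 180 514 149.5 81
python3 - <<'E'
from h import *
t=cams.read_camera("top");s=cams.read_camera("side")
a=cv2.resize(t["img"][140:290,140:290],None,fx=2.6,fy=2.6,interpolation=2);b=cv2.resize(s["img"][90:240,190:340],None,fx=2.6,fy=2.6,interpolation=2)
cv2.imwrite("pics/d1.png",np.hstack([a,b])[:,:,::-1])
E
```

```text
t 3.2 pos [509.7 146.9 182.3] yaw 17.28 q [ 0.22  0.37  1.92 -0.    0.85  1.49] F [-0.8  0.2  0.3] w 85.6
turn first (tool rotvec) [ 0.0001  0.0002 -0.0003]
[514.  149.5 180. ] shift [ 4.8 -1.2  2.3] n>= 1
[514.  149.5  81. ] shift [ 0.  0. 99.] n>= 3
```

View pics/d1.png

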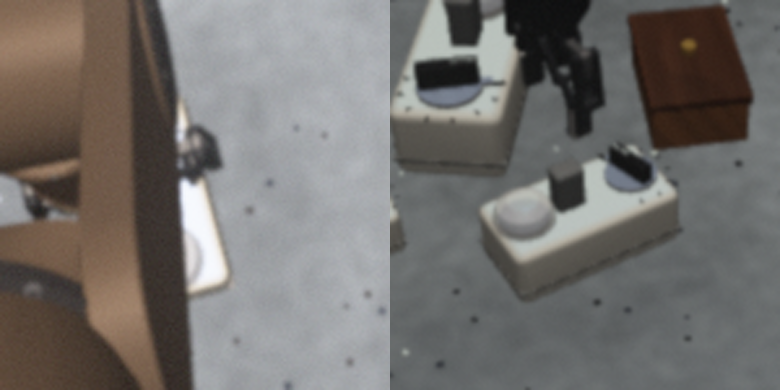

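The gripper is above the grip and clear of everything, and the grinder hasn't moved. I'll descend and close.

Emit:
send_rows(targets="5 -1 2 0 0 0; 0 0 12 0 0 0; 0 0 15 0 0 0; 0 0 18 0 0 0; 0 0 18 0 0 0; 0 0 15 0 0 0; 0 0 12 0 0 0; 0 0 8 0 0 0; 0 0 0 0 0 0; 0 0 0 0 0 0")

```text
time: 4.3
ee_pos: [0.5143, 0.1499, 0.0824]
tcp_rot: [0.0, 0.989, 0.15, 0.0]
contact_force: [0.5, 0.4, -0.4]
grip_width: 0.0857
```

Emit:
send_rows(targets="0 0 0 0 0 0; 0 0 0 0 0 0; 0 0 0 0 0 0; 0 0 0 0 0 0; 0 0 0 0 0 0; 0 0 0 0 0 0; 0 0 0 0 0 0; 0 0 0 0 0 0; 0 0 0 0 0 0; 0 0 0 0 0 0", gripper=0, force=80)

```text
time: 5.3
ee_pos: [0.5142, 0.1501, 0.0825]
tcp_rot: [-0.0, 0.989, 0.15, 0.0]
contact_force: [-1.7, 3.4, 6.2]
grip_width: 0.0232
```

```bash
python3 to.py 17.3 514 149.5 140
python3 - <<'E'
from h import *
s=cams.read_camera("side")
crop(s["img"],190,90,150,150,4,"pics/d2.png")
E
```

```text
t 5.3 pos [514.2 150.1  82.5] yaw 17.29 q [0.23 0.53 1.99 0.   0.63 1.5 ] F [-1.7  3.4  6.2] w 23.2
turn first (tool rotvec) [-0.0001 -0.0003 -0.0002]
[514.  149.5 140. ] shift [ -0.4   0.5 -57.5] n>= 2
```

View pics/d2.png

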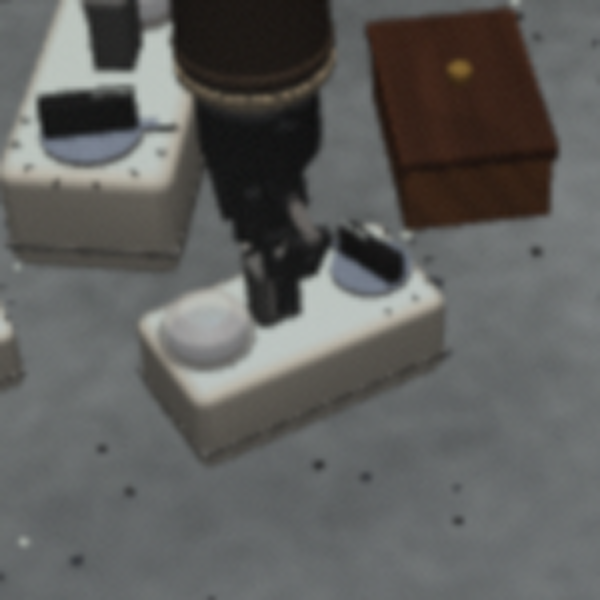

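Emit:
send_rows(targets="0 0 -3 0 0 0; 0 0 -5 0 0 0; 0 0 -8 0 0 0; 0 0 -10 0 0 0; 0 0 -10 0 0 0; 0 0 -10 0 0 0; 0 0 -8 0 0 0; 0 0 -5 0 0 0; 0 0 0 0 0 0; 0 0 0 0 0 0")

```text
time: 6.35
ee_pos: [0.514, 0.1499, 0.1412]
tcp_rot: [0.0, 0.989, 0.15, -0.0]
contact_force: [-0.1, -0.1, -8.4]
grip_width: 0.0228
```

```bash
python3 to.py 14.1 531.8 -189 141.5
```

```text
t 6.35 pos [514.  149.9 141.2] yaw 17.29 q [ 0.23  0.44  1.95 -0.    0.76  1.5 ] F [-0.1 -0.1 -8.4] w 22.8
turn first (tool rotvec) [-0.      0.0002  0.0557]
[ 531.8 -189.   141.5] shift [-6.53e+01  3.33e+02 -3.00e-01] n>= 8
```

Emit:
send_rows(targets="0 0 0 0 0 0.014; 0 0 0 0 0 0.014; 0 0 0 0 0 0.014; 0 0 0 0 0 0.014; -1 5 0 0 0 0; -2 10 0 0 0 0; -3 15 0 0 0 0; -4 20 0 0 0 0; -5 25 0 0 0 0; -5 25 0 0 0 0")

```text
time: 7.35
ee_pos: [0.5189, 0.0461, 0.1413]
tcp_rot: [0.0, 0.992, 0.123, 0.0]
contact_force: [0.3, 0.2, -9.5]
grip_width: 0.0231
```

Emit:
send_rows(targets="-5 28 0 0 0 0; -6 30 0 0 0 0; -6 30 0 0 0 0; -6 30 0 0 0 0; -5 28 0 0 0 0; -5 25 0 0 0 0; -4 22 0 0 0 0; -4 20 0 0 0 0; -2 12 0 0 0 0; -1 6 0 0 0 0")

```text
time: 8.35
ee_pos: [0.5322, -0.1884, 0.1413]
tcp_rot: [0.0, 0.993, 0.122, -0.0]
contact_force: [1.3, 0.7, -8.4]
grip_width: 0.0227
```

Emit:
send_rows(targets="-1 2 0 0 0 0; 0 0 0 0 0 0; 0 0 5 0 0 0; 0 0 6 0 0 0; 0 0 6 0 0 0; 0 0 6 0 0 0; 0 0 5 0 0 0; 0 0 0 0 0 0; 0 0 0 0 0 0; 0 0 0 0 0 0")

```text
time: 9.35
ee_pos: [0.5323, -0.189, 0.1135]
tcp_rot: [0.0, 0.992, 0.123, 0.0]
contact_force: [-0.2, 0.0, -9.4]
grip_width: 0.0231
```

```bash
python3 to.py 14.1 531.8 -189 112
python3 - <<'E'
from h import *
t=cams.read_camera("top");s=cams.read_camera("side")
np.save("t2.npy",t,allow_pickle=True);np.save("s2.npy",s,allow_pickle=True)
crop(s["img"],230,220,150,120,5,"pics/e1.png")
crop(t["img"],280,140,150,150,4,"pics/e2.png")
E
```

```text
t 9.35 pos [ 532.3 -189.   113.5] yaw 14.08 q [-0.39  0.51  1.9  -0.    0.73  0.93] F [-0.2  0.  -9.4] w 23.1
turn first (tool rotvec) [ 0.0002 -0.0003 -0.0003]
[ 531.8 -189.   112. ] shift [-0.5 -0.1  1.5] n>= 1
```

View pics/e1.png

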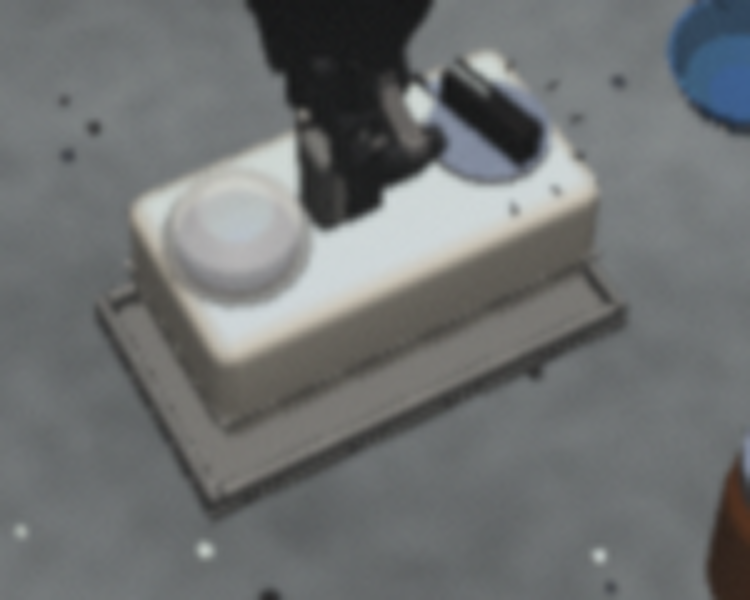

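View pics/e2.png

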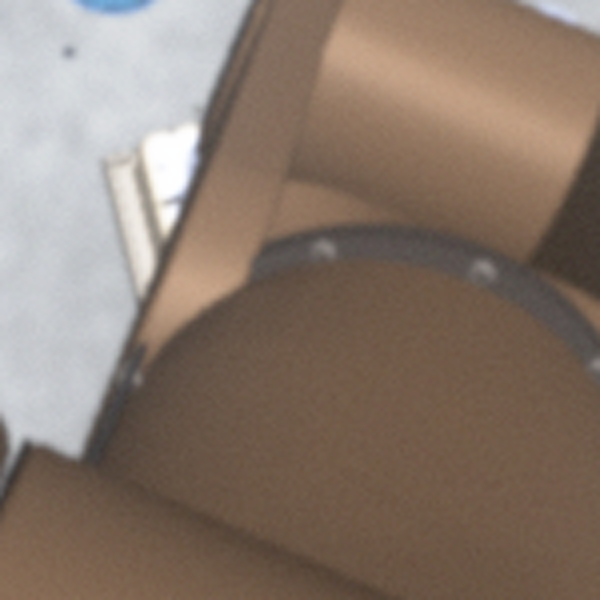

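Run:
```python
from h import *
s=np.load("s2.npy",allow_pickle=True).item()
def rc(p,yaw,w,h,z):
    c,sn=np.cos(yaw),np.sin(yaw)
    return [(p[0]+c*a-sn*b,p[1]+sn*a+c*b,z) for a,b in[(w/2,h/2),(w/2,-h/2),(-w/2,-h/2),(-w/2,h/2)]]
big=cv2.resize(s["img"][220:340,230:380,::-1],None,fx=5,fy=5,interpolation=2)
y=np.radians(14.1)
for p,a,b,z,col in[((.5434,-.1862),.214,.12,.018,(0,0,255)),((.5425,-.1864),.19,.096,.101,(0,255,0)),((.5425,-.1864),.19,.096,.031,(255,0,0))]:
    q=(np.array([proj(s,c) for c in rc(p,y,a,b,z)])-[230,220]+.5)*5
    cv2.polylines(big,[q.astype(np.int32)],1,col,1)
cv2.imwrite("pics/e3.png",big)
```

```text
(no output)
```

View pics/e3.png

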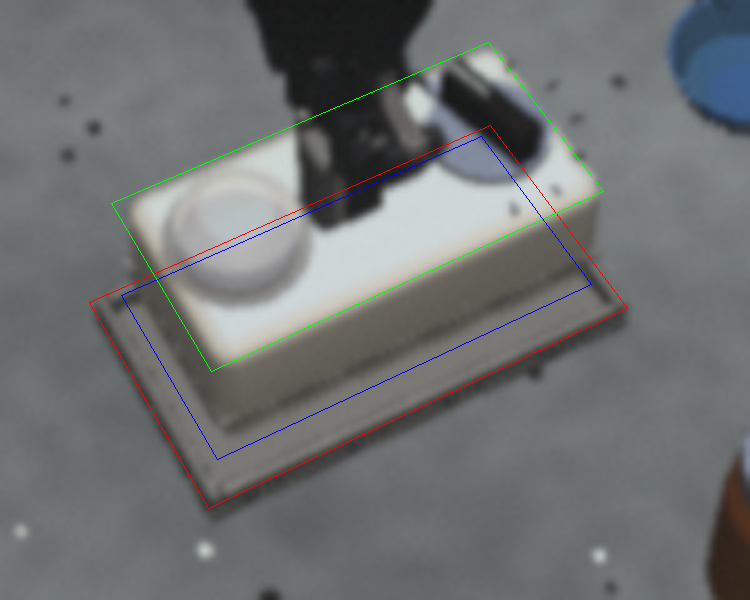

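Run:
```python
from h import *
s=np.load("s.npy",allow_pickle=True).item()
def rc(p,yaw,w,h,z):
    c,sn=np.cos(yaw),np.sin(yaw)
    return [(p[0]+c*a-sn*b,p[1]+sn*a+c*b,z) for a,b in[(w/2,h/2),(w/2,-h/2),(-w/2,-h/2),(-w/2,h/2)]]
big=cv2.resize(s["img"][130:220,205:325,::-1],None,fx=6,fy=6,interpolation=2)
y=np.radians(17.3)
for p,a,b,z,col in[((.5240,.1515),.19,.096,.07,(0,255,0)),((.5240,.1515),.19,.096,.0,(255,0,0))]:
    q=(np.array([proj(s,c) for c in rc(p,y,a,b,z)])-[205,130]+.5)*6
    cv2.polylines(big,[q.astype(np.int32)],1,col,1)
cv2.imwrite("pics/e4.png",big)
```

```text
(no output)
```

View pics/e4.png

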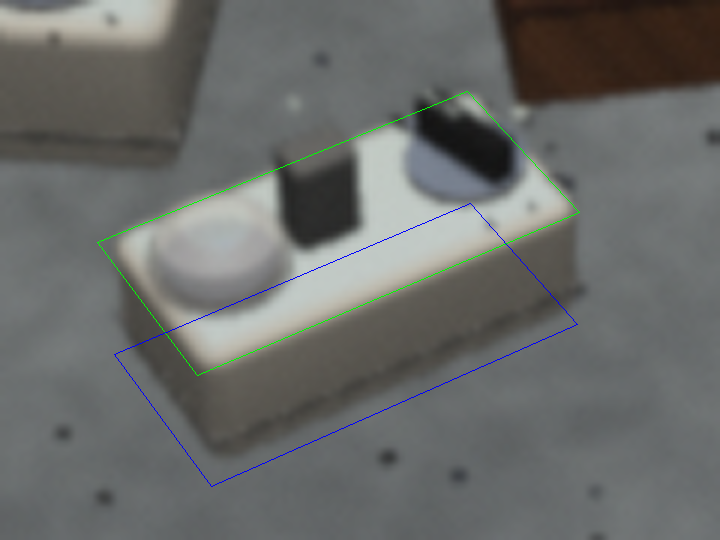

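Run:
```python
from h import *
out=[]
for f,(x,y) in(("s.npy",(215,160)),("s2.npy",(240,250))):
    s=np.load(f,allow_pickle=True).item()
    c=s["img"][y:y+75,x:x+100,::-1].astype(float)
    c=np.clip((c-40)*255/110,0,255).astype(np.uint8)
    out.append(cv2.resize(c,None,fx=4,fy=4,interpolation=2))
cv2.imwrite("pics/e5.png",np.hstack(out))
```

```text
(no output)
```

View pics/e5.png

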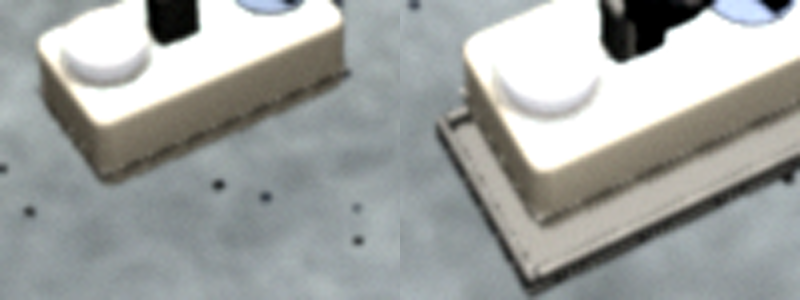

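Run:
```python
from h import *
s=np.load("s.npy",allow_pickle=True).item();t=np.load("t.npy",allow_pickle=True).item()
def rc(p,yaw,w,h,z):
    c,sn=np.cos(yaw),np.sin(yaw)
    return [(p[0]+c*a-sn*b,p[1]+sn*a+c*b,z) for a,b in[(w/2,h/2),(w/2,-h/2),(-w/2,-h/2),(-w/2,h/2)]]
y=np.radians(17.3);P=[]
for d,(x0,y0) in((s,(205,120)),(t,(150,165))):
  big=cv2.resize(d["img"][y0:y0+100,x0:x0+120,::-1],None,fx=6,fy=6,interpolation=2)[:, :720]
  c=np.array([.5260,.1537]);g=c-.012*np.array([np.cos(y),np.sin(y)])
  for p,a,b,z,col in[(c,.19,.096,.055,(0,255,0)),(c,.19,.096,.0,(255,0,0)),(g,.032,.024,.101,(0,0,255)),(g,.032,.024,.055,(0,0,255))]:
    q=(np.array([proj(d,k) for k in rc(p,y,a,b,z)])-[x0,y0]+.5)*6
    cv2.polylines(big,[q.astype(np.int32)],1,col,1)
  P.append(big)
cv2.imwrite("pics/e6.png",P[0]);cv2.imwrite("pics/e7.png",P[1])
```

```text
(no output)
```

View pics/e6.png

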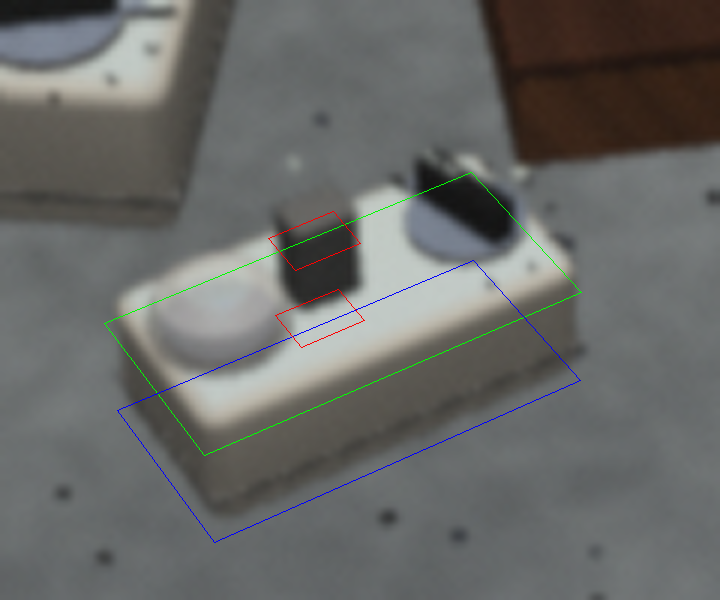

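View pics/e7.png

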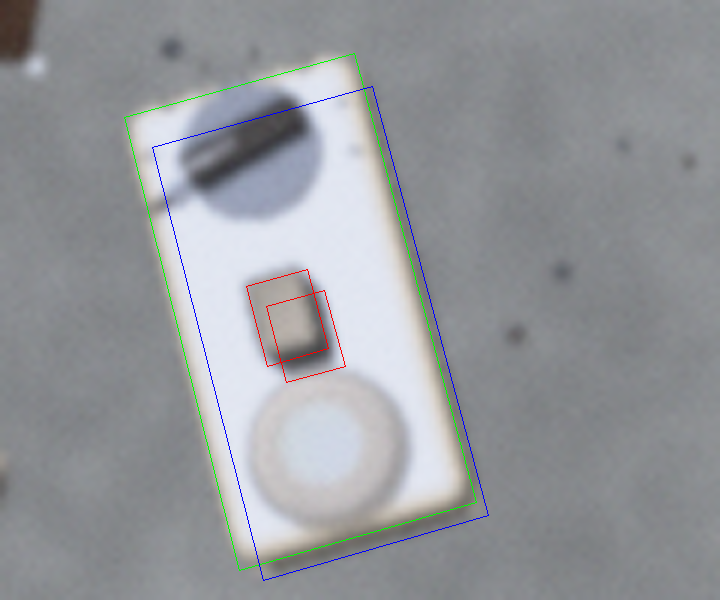

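The grinder is held firmly and the tool height is known. Its lateral estimate is within about 1 mm of the tray centre, against 6 mm of play. The lower part of the housing is hard to see in the picture, but seating depends only on the tool-height difference: 82.5 + 6 = 88.5 mm. I'll lower it in steps and watch the force.

Emit:
send_rows(targets="-1 0 0 0 0 0; 0 0 2 0 0 0; 0 0 2 0 0 0; 0 0 2 0 0 0; 0 0 2 0 0 0; 0 0 2 0 0 0; 0 0 2 0 0 0; 0 0 2 0 0 0; 0 0 2 0 0 0; 0 0 0 0 0 0")

```text
time: 10.45
ee_pos: [0.5309, -0.189, 0.097]
tcp_rot: [-0.0, 0.992, 0.123, -0.0]
contact_force: [-0.0, 0.2, -7.9]
grip_width: 0.0231
```

```bash
python3 to.py 14.1 531.8 -189 88.5
python3 - <<'E'
from h import *
s=cams.read_camera("side")
crop(s["img"],230,220,150,120,5,"pics/f1.png")
E
```

```text
t 10.45 pos [ 530.9 -189.    97. ] yaw 14.08 q [-0.4   0.53  1.91 -0.    0.69  0.93] F [-0.   0.2 -7.9] w 23.1
turn first (tool rotvec) [-0.0003  0.0004 -0.0003]
[ 531.8 -189.    88.5] shift [0.8 0.2 8.5] n>= 1
```

View pics/f1.png

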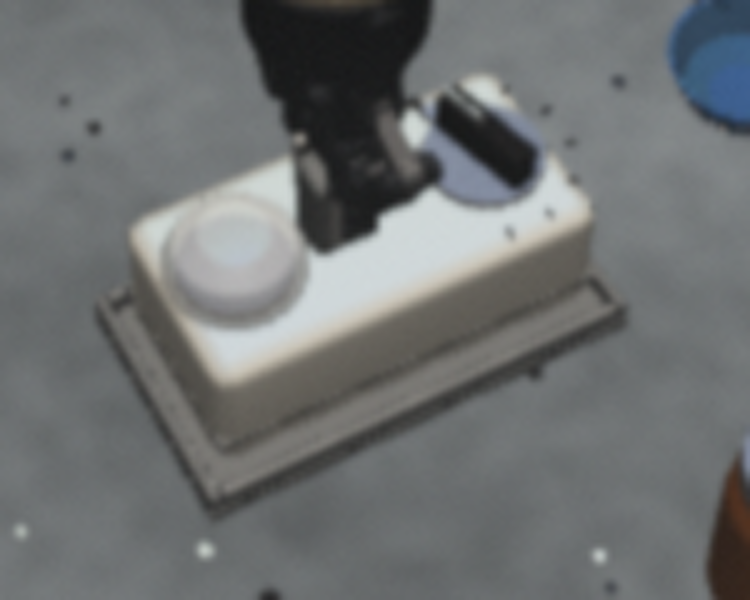

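The underside is already below the rim with no contact, so it's inside the tray. I'll continue down.

Emit:
send_rows(targets="0 0 1 0 0 0; 0 0 1 0 0 0; 0 0 1 0 0 0; 0 0 1 0 0 0; 0 0 1 0 0 0; 0 0 1 0 0 0; 0 0 1 0 0 0; 0 0 1 0 0 0; 0 0 0 0 0 0; 0 0 0 0 0 0")

```text
time: 11.5
ee_pos: [0.5311, -0.1891, 0.0893]
tcp_rot: [-0.0, 0.992, 0.123, -0.0]
contact_force: [0.7, -0.5, -8.9]
grip_width: 0.0229
```

```bash
python3 to.py 14.1 531.8 -189 88.5
python3 - <<'E'
from h import *
s=cams.read_camera("side")
crop(s["img"],230,220,150,120,5,"pics/f2.png")
E
```

```text
t 11.5 pos [ 531.1 -189.1   89.3] yaw 14.08 q [-0.4   0.55  1.92  0.    0.68  0.93] F [ 0.7 -0.5 -8.9] w 22.9
turn first (tool rotvec) [-0.      0.     -0.0003]
[ 531.8 -189.    88.5] shift [0.7 0.  0.8] n>= 1
```

View pics/f2.png

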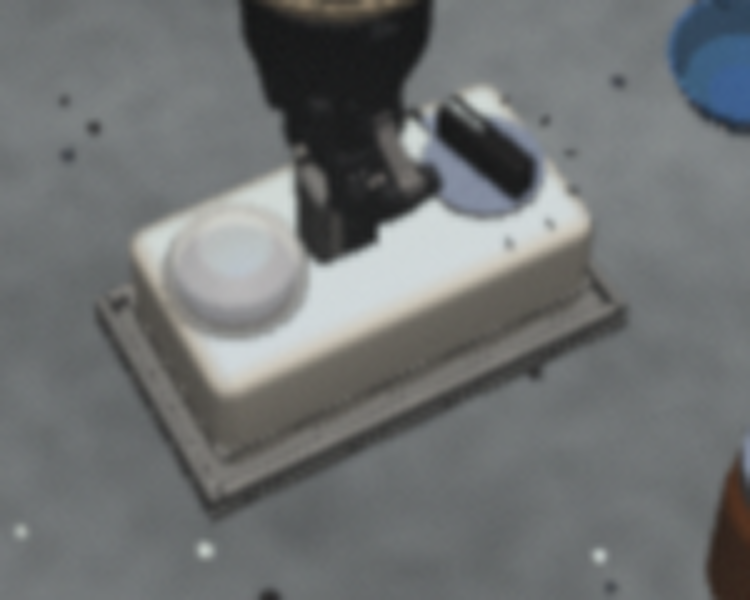

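Emit:
send_rows(targets="0 0 0.5 0 0 0; 0 0 0.3 0 0 0; 0 0 0.3 0 0 0; 0 0 0 0 0 0; 0 0 0 0 0 0; 0 0 0 0 0 0; 0 0 0 0 0 0; 0 0 0 0 0 0; 0 0 0 0 0 0; 0 0 0 0 0 0")

```text
time: 12.55
ee_pos: [0.5311, -0.1891, 0.0885]
tcp_rot: [-0.0, 0.992, 0.123, 0.0]
contact_force: [-4.3, 2.4, 5.5]
grip_width: 0.0228
```

The floor took the load at TCP 88.5 mm, exactly the expected seating height. Releasing now.

Emit:
send_rows(targets="0 0 0 0 0 0; 0 0 0 0 0 0; 0 0 0 0 0 0; 0 0 0 0 0 0; 0 0 0 0 0 0; 0 0 0 0 0 0; 0 0 0 0 0 0; 0 0 0 0 0 0; 0 0 0 0 0 0; 0 0 0 0 0 0", gripper=1)

```text
time: 13.55
ee_pos: [0.5311, -0.1891, 0.0882]
tcp_rot: [-0.0, 0.992, 0.123, -0.0]
contact_force: [0.0, -0.5, -0.3]
grip_width: 0.0855
```

Emit:
send_rows(targets="0 0 -5 0 0 0; 0 0 -10 0 0 0; 0 0 -15 0 0 0; 0 0 -20 0 0 0; 0 0 -25 0 0 0; 0 0 -20 0 0 0; -30 0 -10 0 0 0; -30 0 0 0 0 0; -20 0 0 0 0 0; 0 0 0 0 0 0")

```text
time: 14.55
ee_pos: [0.4514, -0.2088, 0.1941]
tcp_rot: [0.0, 0.993, 0.122, -0.0]
contact_force: [0.2, -0.2, -0.1]
grip_width: 0.0856
```

```bash
python3 to.py 14.1 531.8 -189 88.5
python3 - <<'E'
from h import *
t=cams.read_camera("top");s=cams.read_camera("side")
np.save("t3.npy",t,allow_pickle=True);np.save("s3.npy",s,allow_pickle=True)
crop(s["img"],230,220,150,120,5,"pics/g1.png")
crop(t["img"],290,150,100,130,5,"pics/g2.png")
E
```

```text
t 14.55 pos [ 451.4 -208.8  194.1] yaw 14.02 q [-0.49  0.32  1.98 -0.    0.85  0.83] F [ 0.2 -0.2 -0.1] w 85.6
turn first (tool rotvec) [ 0.      0.0004 -0.0013]
[ 531.8 -189.    88.5] shift [ 82.8   0.4 105.6] n>= 3
```

View pics/g1.png

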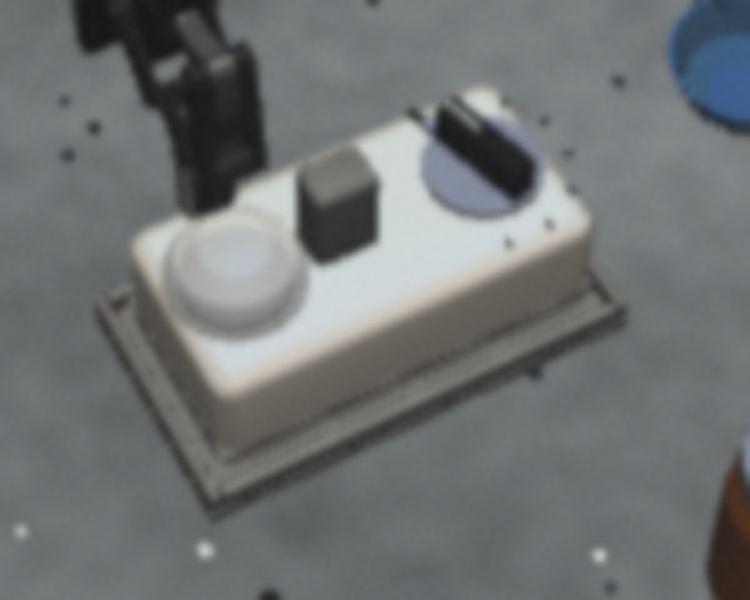

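View pics/g2.png

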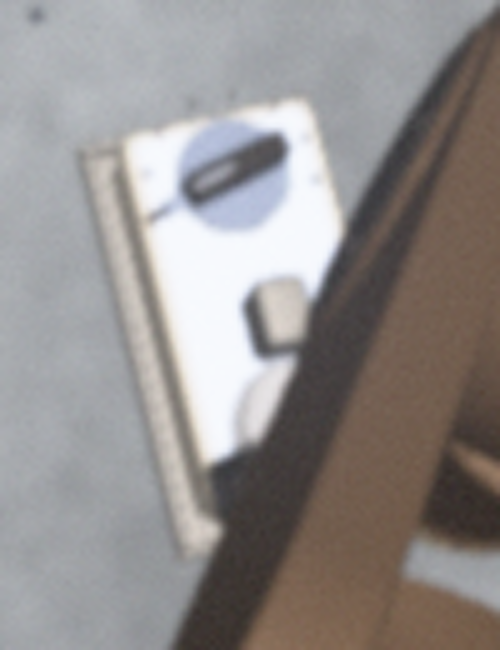

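Run:
```python
from h import *
s=np.load("s3.npy",allow_pickle=True).item();t=np.load("t3.npy",allow_pickle=True).item()
def rc(p,yaw,w,h,z):
    c,sn=np.cos(yaw),np.sin(yaw)
    return [(p[0]+c*a-sn*b,p[1]+sn*a+c*b,z) for a,b in[(w/2,h/2),(w/2,-h/2),(-w/2,-h/2),(-w/2,h/2)]]
y=np.radians(14.1);e=np.array([np.cos(y),np.sin(y)])
g=np.array([.5318,-.1890])
for d,(x0,y0,w,h),n in((s,(230,220,150,120),"h1"),(t,(290,150,100,130),"h2")):
  big=cv2.resize(d["img"][y0:y0+h,x0:x0+w,::-1],None,fx=5,fy=5,interpolation=2)
  for p,a,b,z,col in[((.5436,-.1864),.214,.12,.018,(0,0,255)),((.5436,-.1864),.202,.108,.006,(0,0,255)),(g+.012*e,.19,.096,.076,(0,255,0)),(g,.032,.024,.122,(255,0,255))]:
    q=(np.array([proj(d,k) for k in rc(p,y,a,b,z)])-[x0,y0]+.5)*5
    cv2.polylines(big,[q.astype(np.int32)],1,col,1)
  dc=g+.074*e
  for z,r in((.082,.028),):
    q=np.array([proj(d,(dc[0]+r*np.cos(k),dc[1]+r*np.sin(k),z)) for k in np.linspace(0,6.28,40)])
    cv2.polylines(big,[((q-[x0,y0]+.5)*5).astype(np.int32)],1,(0,200,255),1)
  for k in range(8):
    a=y+np.radians(105-30*k)
    q=(proj(d,(dc[0]+.036*np.cos(a),dc[1]+.036*np.sin(a),.080))-[x0,y0]+.5)*5
    cv2.circle(big,tuple(int(v) for v in q),3,(0,0,255) if k in(0,5) else (0,255,0),-1)
  cv2.imwrite(f"pics/{n}.png",big)
```

```text
(no output)
```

View pics/h1.png

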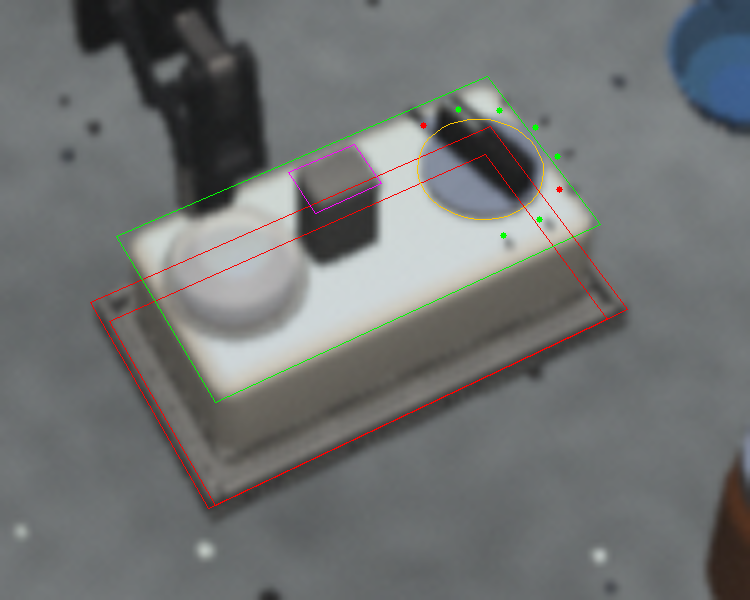

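View pics/h2.png

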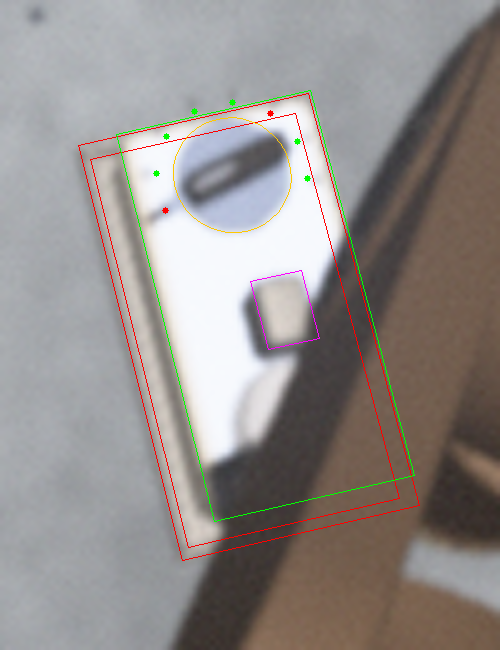

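The overlays agree: it sits within the tray, the dial disc fits the predicted circle in both views, and the pointer lies on the click 0 mark. Dial axis is about (603,-171) mm. Now I'll turn the tool so the jaws go across the bar (yaw 119°).

Emit:
send_rows(targets="0 0 0 0 0 -0.149; 0 0 0 0 0 -0.149; 0 0 0 0 0 -0.149; 0 0 0 0 0 -0.149; 0 0 0 0 0 -0.149; 0 0 0 0 0 -0.149; 0 0 0 0 0 -0.149; 0 0 0 0 0 -0.149; 0 0 0 0 0 -0.149; 0 0 0 0 0 -0.149", gripper=0.45)

```text
time: 15.65
ee_pos: [0.4546, -0.2085, 0.1935]
tcp_rot: [0.0, 0.644, 0.765, 0.0]
contact_force: [0.3, 0.6, 0.2]
grip_width: 0.0385
```

```bash
python3 to.py 119.1 603 -171 194 603 -171 130 603 -171 85
```

```text
t 15.65 pos [ 454.6 -208.5  193.5] yaw 99.84 q [-0.49  0.32  1.98  0.    0.85 -0.66] F [0.3 0.6 0.2] w 38.5
turn first (tool rotvec) [ 0.0005  0.0004 -0.3361]
[ 603. -171.  194.] shift [-39.4 147.9  -0.5] n>= 4
[ 603. -171.  130.] shift [ 0.  0. 64.] n>= 2
[ 603. -171.   85.] shift [ 0.  0. 45.] n>= 1
```

Emit:
send_rows(targets="0 0 0 0 0 -0.112; 0 0 0 0 0 -0.112; 0 0 0 0 0 -0.112; -6 21 0 0 0 0; -8 30 0 0 0 0; -8 32 0 0 0 0; -8 30 0 0 0 0; -6 23 0 0 0 0; -3 12 0 0 0 0; 0 0 0 0 0 0")

```text
time: 16.65
ee_pos: [0.6036, -0.1711, 0.193]
tcp_rot: [0.0, 0.509, 0.861, 0.0]
contact_force: [-0.8, 0.7, -0.5]
grip_width: 0.0385
```

Emit:
send_rows(targets="0 0 10 0 0 0; 0 0 15 0 0 0; 0 0 15 0 0 0; 0 0 15 0 0 0; 0 0 10 0 0 0; 0 0 5 0 0 0; 0 0 0 0 0 0; 0 0 0 0 0 0; 0 0 0 0 0 0; 0 0 0 0 0 0")

```text
time: 17.65
ee_pos: [0.6024, -0.1718, 0.1237]
tcp_rot: [0.0, 0.51, 0.86, 0.0]
contact_force: [0.3, -0.1, 0.7]
grip_width: 0.0386
```

```bash
python3 to.py 119.1  603 -171 85
python3 - <<'E'
from h import *
t=cams.read_camera("top");s=cams.read_camera("side")
crop(s["img"],270,190,110,90,7,"pics/i1.png")
crop(t["img"],290,150,100,100,5,"pics/i2.png")
E
```

```text
t 17.65 pos [ 602.4 -171.8  123.7] yaw 118.71 q [-0.33  0.57  1.75  0.    0.82 -0.83] F [ 0.3 -0.1  0.7] w 38.6
turn first (tool rotvec) [ 0.0006  0.0006 -0.0068]
[ 603. -171.   85.] shift [ 0.4  0.9 38.7] n>= 1
```

View pics/i1.png

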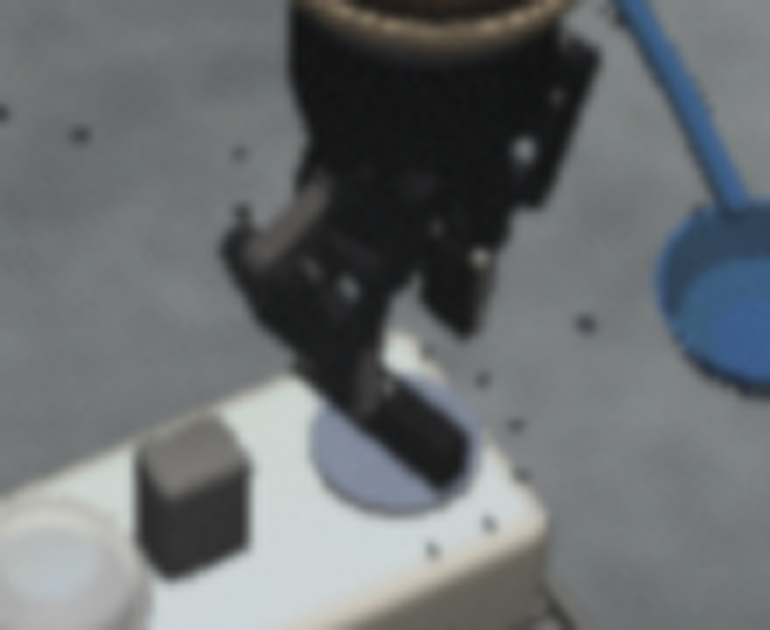

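View pics/i2.png

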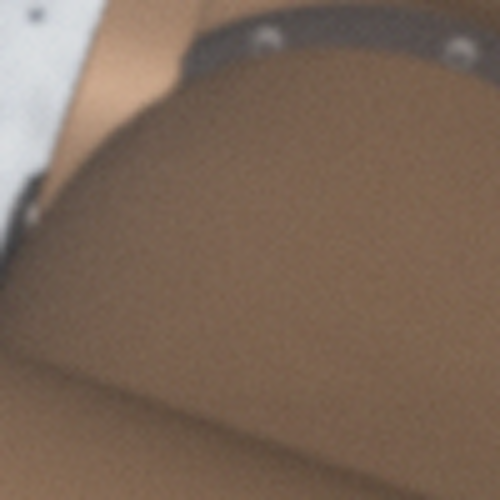

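Emit:
send_rows(targets="0 1 5 0 0 -0.007; 0 0 6 0 0 0; 0 0 6 0 0 0; 0 0 6 0 0 0; 0 0 5 0 0 0; 0 0 4 0 0 0; 0 0 3 0 0 0; 0 0 2 0 0 0; 0 0 0 0 0 0; 0 0 0 0 0 0")

```text
time: 18.75
ee_pos: [0.6031, -0.1713, 0.0863]
tcp_rot: [0.0, 0.507, 0.862, 0.0]
contact_force: [-0.6, 0.4, 0.3]
grip_width: 0.0384
```

Emit:
send_rows(targets="0 0 0 0 0 0; 0 0 0 0 0 0; 0 0 0 0 0 0; 0 0 0 0 0 0; 0 0 0 0 0 0; 0 0 0 0 0 0; 0 0 0 0 0 0; 0 0 0 0 0 0; 0 0 0 0 0 0; 0 0 0 0 0 0", gripper=0, force=40)

```text
time: 19.75
ee_pos: [0.6033, -0.1713, 0.0866]
tcp_rot: [0.0, 0.507, 0.862, 0.0]
contact_force: [-0.0, -0.0, 5.9]
grip_width: 0.0131
```

```bash
python3 to.py 119.1  603 -171 85
python3 - <<'E'
from h import *
s=cams.read_camera("side")
print(ctrl.get_state()["ft_torque"])
crop(s["img"],270,190,110,90,7,"pics/j1.png")
E
```

```text
t 19.75 pos [ 603.3 -171.3   86.6] yaw 119.11 q [-0.33  0.62  1.77 -0.    0.75 -0.83] F [-0.  -0.   5.9] w 13.1
turn first (tool rotvec) [0.0005 0.0005 0.0001]
[ 603. -171.   85.] shift [ 0.4 -0.1  1.6] n>= 1
[ 0.01377336  0.068046   -0.00708264]
```

View pics/j1.png

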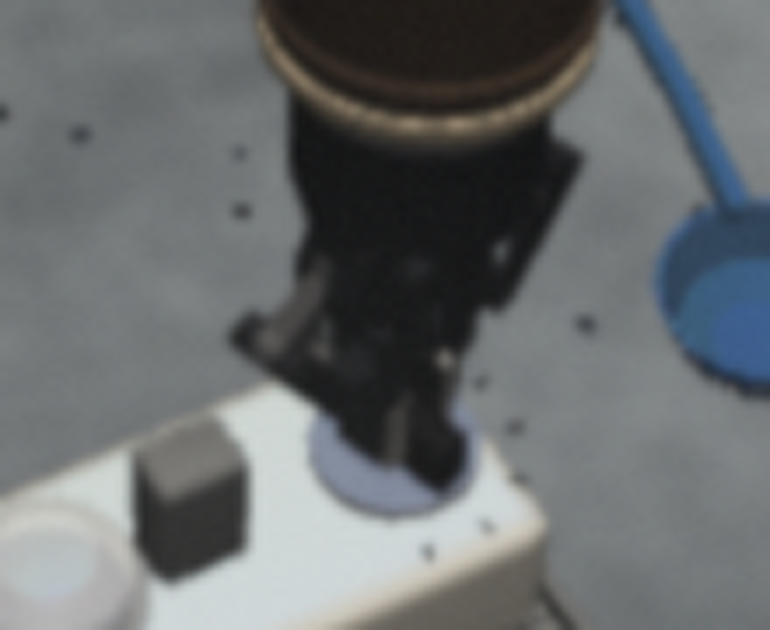

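Gripped centrally, with a 13.1 mm opening and no lateral force. Turning clockwise.

Emit:
send_rows(targets="0 0 0 0 0 0.1; 0 0 0 0 0 0.1; 0 0 0 0 0 0.1; 0 0 0 0 0 0.1; 0 0 0 0 0 0.1; 0 0 0 0 0 0.1; 0 0 0 0 0 0.1; 0 0 0 0 0 0.1; 0 0 0 0 0 0.1; 0 0 0 0 0 0.1")

```text
time: 20.8
ee_pos: [0.6028, -0.1713, 0.0866]
tcp_rot: [-0.0, 0.859, 0.512, -0.0]
contact_force: [-3.1, 0.4, 7.7]
grip_width: 0.0133
```

```bash
python3 to.py -30.9  603.3 -171.3 86.6
python3 - <<'E'
from h import *
s=cams.read_camera("side")
print(ctrl.get_state()["ft_torque"])
crop(s["img"],230,190,150,110,5,"pics/k1.png")
E
```

```text
t 20.8 pos [ 602.8 -171.3   86.6] yaw 61.57 q [-0.33  0.62  1.77 -0.    0.75  0.17] F [-3.1  0.4  7.7] w 13.3
turn first (tool rotvec) [0.0000e+00 1.0000e-04 1.6139e+00]
[ 603.3 -171.3   86.6] shift [ 0.4 -0.2 -0. ] n>= 1
[ 0.06729991  0.57805817 -0.13581152]
```

View pics/k1.png

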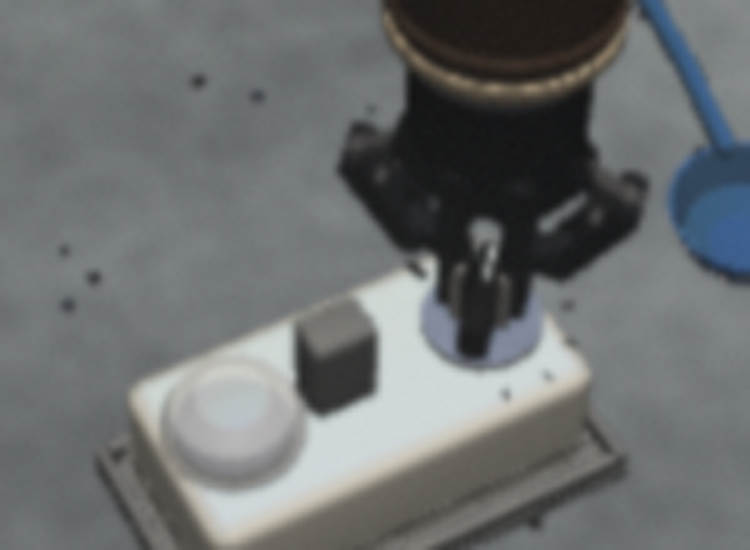

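Bar and tool turned together, and the housing stayed put. 1.614 rad remains.

Emit:
send_rows(targets="0 0 0 0 0 0.1; 0 0 0 0 0 0.1; 0 0 0 0 0 0.1; 0 0 0 0 0 0.1; 0 0 0 0 0 0.1; 0 0 0 0 0 0.1; 0 0 0 0 0 0.1; 0 0 0 0 0 0.1; 0 0 0 0 0 0.1; 0 0 0 0 0 0.1")

```text
time: 21.85
ee_pos: [0.6025, -0.1709, 0.0866]
tcp_rot: [-0.0, 0.999, 0.037, -0.0]
contact_force: [-3.8, 3.6, 10.0]
grip_width: 0.0129
```

Emit:
send_rows(targets="0 0 0 0 0 0.1; 0 0 0 0 0 0.1; 0 0 0 0 0 0.1; 0 0 0 0 0 0.1; 0 0 0 0 0 0.1; 0 0 0 0 0 0.07; 0 0 0 0 0 0.045; 0 0 0 0 0 0; 0 0 0 0 0 0; 0 0 0 0 0 0")

```text
time: 22.85
ee_pos: [0.6026, -0.1706, 0.0866]
tcp_rot: [-0.0, 0.964, -0.265, -0.0]
contact_force: [-3.5, 5.6, 9.1]
grip_width: 0.0126
```

```bash
python3 to.py -30.9  603.3 -171.3 86.6
python3 - <<'E'
from h import *
s=cams.read_camera("side")
print(ctrl.get_state()["ft_torque"])
crop(s["img"],230,190,150,110,5,"pics/l1.png")
E
```

```text
t 22.85 pos [ 602.6 -170.6   86.6] yaw -30.73 q [-0.32  0.62  1.77  0.    0.75  1.78] F [-3.5  5.6  9.1] w 12.6
turn first (tool rotvec) [-0.0004  0.0008  0.003 ]
[ 603.3 -171.3   86.6] shift [ 0.9  0.3 -0. ] n>= 1
[ 1.06812812  0.40949855 -0.04690466]
```

View pics/l1.png

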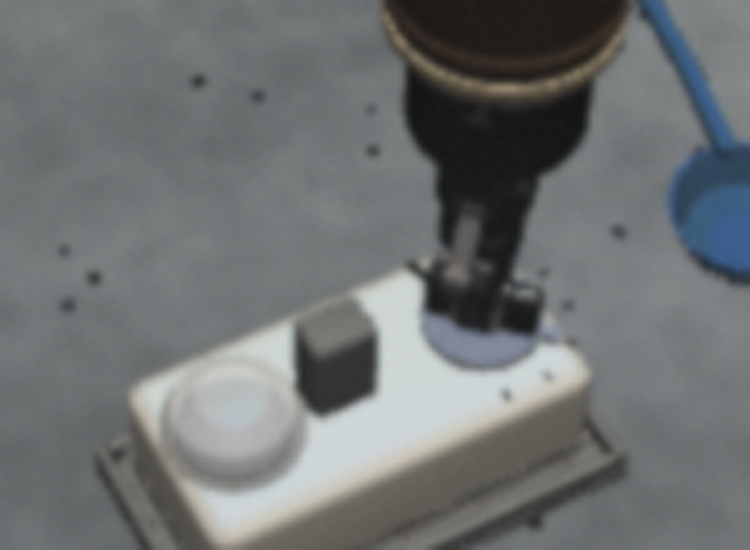

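Emit:
send_rows(targets="0 0 0 0 0 0; 0 0 0 0 0 0; 0 0 0 0 0 0; 0 0 0 0 0 0; 0 0 0 0 0 0; 0 0 0 0 0 0; 0 0 0 0 0 0; 0 0 0 0 0 0; 0 0 0 0 0 0; 0 0 0 0 0 0", gripper=0.45)

```text
time: 23.9
ee_pos: [0.603, -0.1712, 0.0862]
tcp_rot: [-0.0, 0.964, -0.265, 0.0]
contact_force: [-0.2, -0.1, 0.5]
grip_width: 0.0386
```

Emit:
send_rows(targets="0 0 -5 0 0 0; 0 0 -10 0 0 0; 0 0 -20 0 0 0; 0 0 -25 0 0 0; 0 0 -25 0 0 0; 0 0 -25 0 0 0; 0 0 -20 0 0 0; 0 0 -10 0 0 0; 0 0 0 0 0 0; 0 0 0 0 0 0")

```text
time: 24.9
ee_pos: [0.6026, -0.1711, 0.2258]
tcp_rot: [-0.0, 0.964, -0.265, -0.0]
contact_force: [-0.4, 0.1, -0.4]
grip_width: 0.0385
```

```bash
python3 to.py -30.9  550 -500 250
```

```text
t 24.9 pos [ 602.6 -171.1  225.8] yaw -30.72 q [-0.33  0.45  1.66 -0.    1.03  1.78] F [-0.4  0.1 -0.4] w 38.5
turn first (tool rotvec) [0.0001 0.0004 0.0031]
[ 550. -500.  250.] shift [123.7 309.2 -24.2] n>= 7
```

Emit:
send_rows(targets="12 30 -2 0 0 0; 12 31 -3 0 0 0; 12 31 -3 0 0 0; 12 31 -3 0 0 0; 12 31 -3 0 0 0; 12 31 -3 0 0 0; 12 31 -3 0 0 0; 12 31 -2 0 0 0; 12 31 -1 0 0 0; 12 30 -1 0 0 0")

```text
time: 25.9
ee_pos: [0.5479, -0.4983, 0.2484]
tcp_rot: [-0.001, 0.964, -0.265, -0.001]
contact_force: [0.5, -0.7, 0.7]
grip_width: 0.0386
```

Run:
```python
from h import *
print(ctrl.get_state()["ee_pos"])
s=cams.read_camera("side");t=cams.read_camera("top")
crop(s["img"],230,220,150,120,5,"pics/n0.png")
y=np.radians(14.1);e=np.array([np.cos(y),np.sin(y)]);dc=np.array([.6028,-.1712])
for d,(x0,y0,w,h),n in((s,(280,220,100,75),"n1"),(t,(295,150,100,75),"n2")):
  big=cv2.resize(d["img"][y0:y0+h,x0:x0+w,::-1],None,fx=5,fy=5,interpolation=2)
  b2=big.copy()
  for k in range(8):
    a=y+np.radians(105-30*k)
    q=(proj(d,(dc[0]+.036*np.cos(a),dc[1]+.036*np.sin(a),.078))-[x0,y0]+.5)*5
    cv2.circle(b2,tuple(int(v) for v in q),3,(0,0,255) if k in(0,5) else (0,255,0),-1)
  cv2.imwrite(f"pics/{n}.png",np.vstack([big,b2])[:600*2] if 0 else cv2.resize(np.hstack([big,b2]),(800,300)))
cv2.imwrite("pics/n3.png",t["img"][:,:,::-1])
```

```text
[ 0.54787657 -0.49831914  0.24843746]
```

View pics/n0.png

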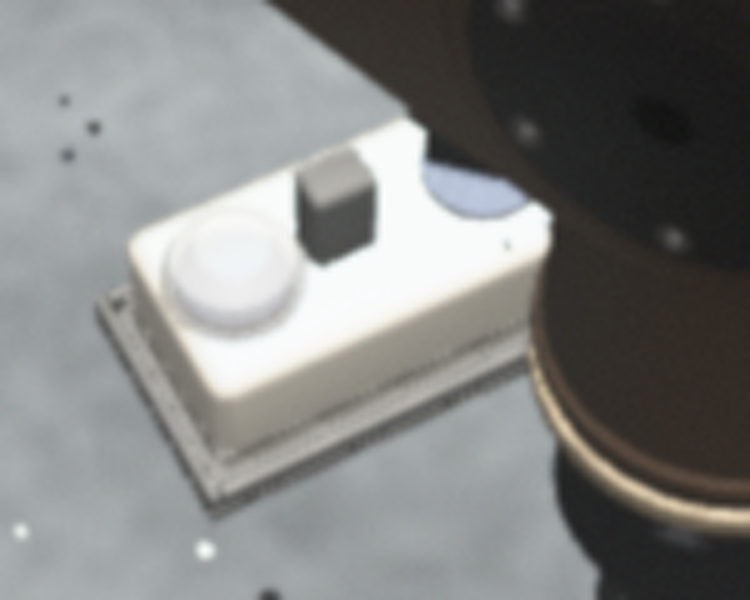

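View pics/n1.png

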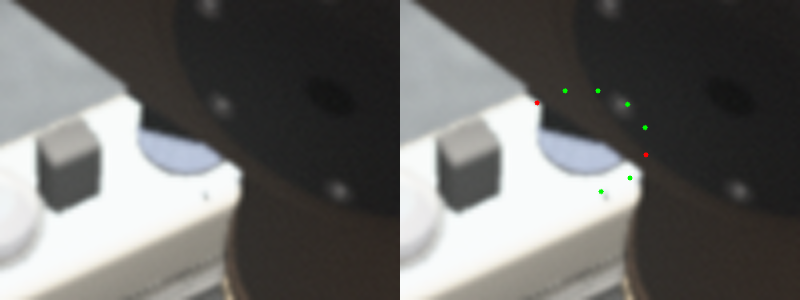

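View pics/n2.png

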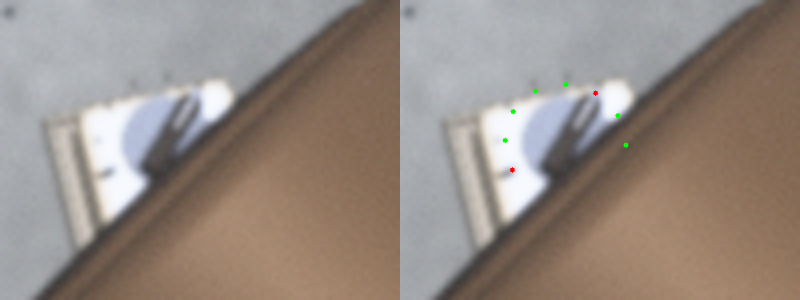

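View pics/n3.png

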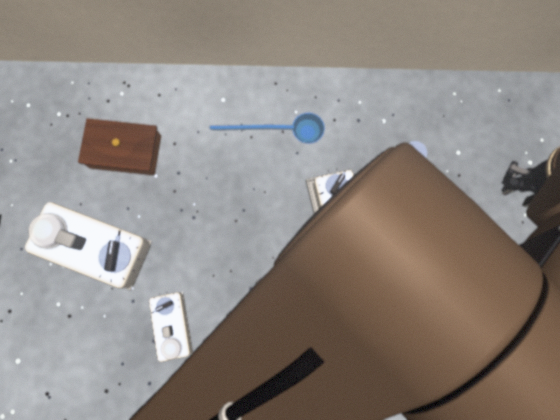

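The dial's white line points at the click 5 position, and the fat off mark is at left in the crop (107,172). The arm hides part of it, so I'll move clear for a full check.

```bash
python3 to.py -30.9  230 -620 250
```

```text
t 26.0 pos [ 547.1 -500.8  248.1] yaw -30.89 q [-0.78  0.6   1.34 -0.    1.21  1.33] F [ 0.1  0.7 -0.7] w 38.3
turn first (tool rotvec) [0.0005 0.0015 0.0002]
[ 230. -620.  250.] shift [-210.9  265.1   -1.9] n>= 8
```

Emit:
send_rows(targets="-21 26 0 0 0 0; -21 26 0 0 0 0; -21 26 0 0 0 0; -21 26 0 0 0 0; -21 27 0 0 0 0; -21 27 0 0 0 0; -21 27 0 0 0 0; -21 27 0 0 0 0; -21 27 0 0 0 0; -21 26 0 0 0 0")

```text
time: 27.0
ee_pos: [0.2317, -0.6172, 0.2488]
tcp_rot: [-0.001, 0.964, -0.265, -0.001]
contact_force: [0.2, -0.7, -1.2]
grip_width: 0.0384
```

Run:
```python
from h import *
s=cams.read_camera("side");t=cams.read_camera("top")
crop(s["img"],230,220,150,120,5,"pics/p0.png")
y=np.radians(14.1);dc=np.array([.6028,-.1712]);d=t;x0,y0=300,155
big=cv2.resize(d["img"][y0:y0+120,x0:x0+80,::-1],None,fx=5,fy=5,interpolation=2);b2=big.copy()
for k in range(8):
    a=y+np.radians(105-30*k)
    q=(proj(d,(dc[0]+.036*np.cos(a),dc[1]+.036*np.sin(a),.078))-[x0,y0]+.5)*5
    cv2.circle(b2,tuple(int(v) for v in q),3,(0,0,255) if k in(0,5) else (0,255,0),-1)
cv2.imwrite("pics/p1.png",np.hstack([big,b2]))
cv2.imwrite("pics/p2.png",s["img"][:,:,::-1])
```

```text
(no output)
```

View pics/p0.png

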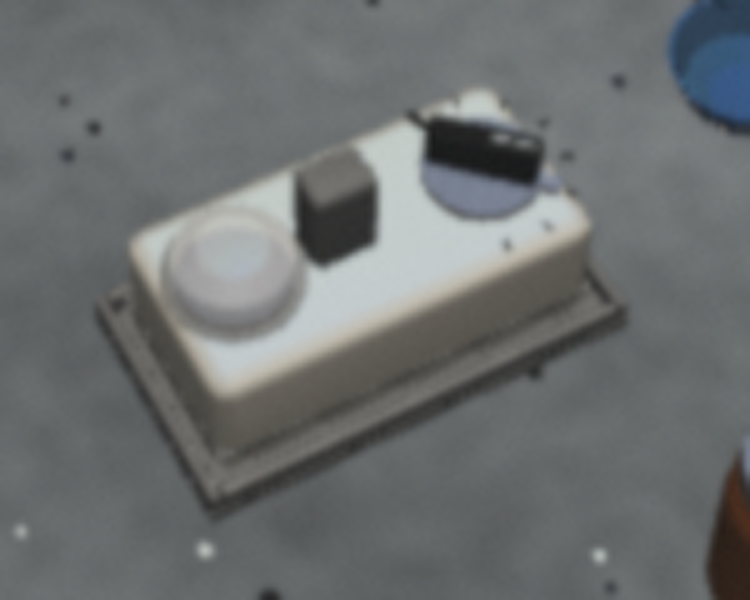

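View pics/p1.png

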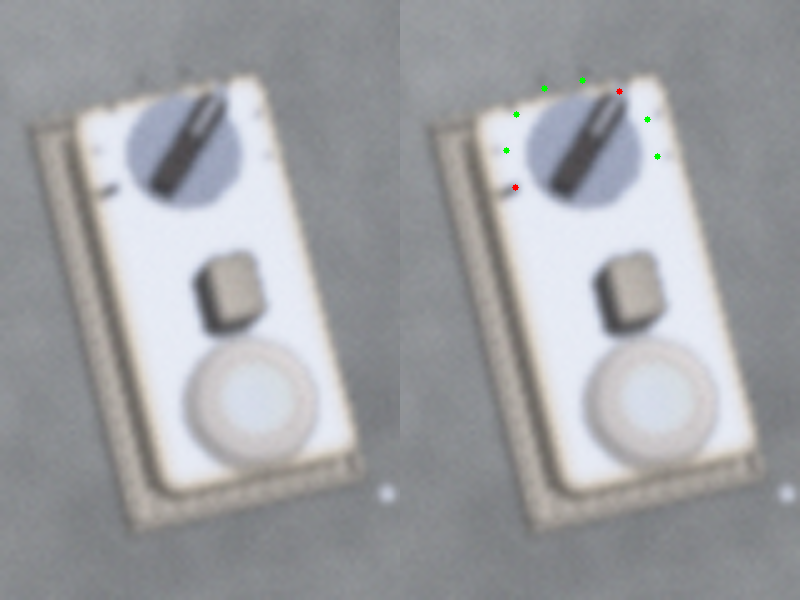

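View pics/p2.png

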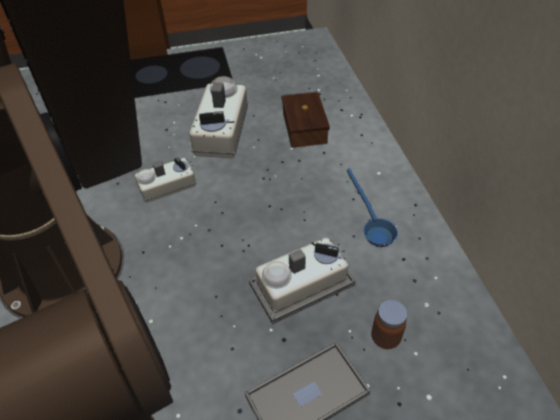

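The final views show the pointer on the fifth mark. Clockwise from the fat off mark at (108,190), four thin marks come before the pointer and two after it (257,113 and 267,155). The grinder sits level in the tray, and the spice box, ladle and jar haven't moved. The arm is clear.

```bash
python3 -c "
from workcell import job
print(job.finish_job())"
```

```text
the job is handed in; nothing more can be done
None
```

I carried the middle-sized grinder by its grip to the tray nearest the robot's base and set it down there. I let go, then turned the dial 150° clockwise from click 0 to click 5 and moved the arm clear. The job was handed in at about 27 s.

**Checks that passed:**
- **Seating:** the tray floor took the weight at a tool height of 88.5 mm, exactly where a fully seated grinder should touch.
- **Level and dial:** the last pictures show the housing level inside the rim. The pointer is on the fifth mark, with four thin marks between the off mark and it, and two after it.
- **Other objects:** the spice box, ladle, jar and the other two grinders look unmoved.
- **Forces:** the readings at the end of each move, grip force aside, peaked at about 11 N, well under the limits.

**Checks that disagreed:**
- **Hidden lower edge:** in the side view the bottom 15–20 mm of the housing didn't match the drawn outline. It looked the same on the counter before I moved it, so I relied on tool height and contact force for the seating.
- **Camera offset:** the two cameras differed by about 2 mm sideways, well inside the tray's 6 mm of play.

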